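Zero a colour probe on its white reference tile

ROBOT

A 6-joint arm with a two-finger parallel gripper is mounted at the origin on the work surface. World frame = base frame: x ahead of the robot, y to its left, z up, the work surface at z = 0. Lengths are in mm, angles in rad, forces in N, time in s.
With the tool pointing down it reaches from about 275 to 750 mm from the base axis. Payload 10.2 kg.
Tool frame: the origin (TCP) lies at the very end of the fingers, on their centre line; the grasp point (between the pads) lies 19 mm behind it; z points along the fingers, y is the direction in which the jaws open and shut (so a half turn about z gives the same grasp; the last joint's range is limited). The gripper opens to 88 mm and grips with 3 to 60 N. Pads are 18 mm wide; open, the fingers measure 123 mm over their backs; the gripper's body (75 mm by 187 mm) begins 45 mm behind the grasp point.
Start: joints at [-1.327, 0.313, 1.498, -0, 1.331, -0.223], TCP at [236.255, -468.844, 238.72] pointing down, gripper open.
Joint ranges: [-2.94, 2.94], [-0.97, 2.17], [0.19, 2.56], [-1.23, 4.37], [0.02, 3.11], [-2.88, 2.88]. Speed limits (rad/s): [2.39, 2.39, 3.01, 3.14, 3.14, 3.14].

INTERFACE

Orientations are given as a rotation vector (axis times angle).
In Python, from workcell import manip, vision gives the robot as it stands.
- The arm moves only by the tool arm_command, never from a script. Its argument "plan" is a list of rows, each an object of numbers: "rx", "ry", "rz": the turn, a rotation vector about the world's x, y, z in rad; "tx", "ty", "tz": the shift along the world's x, y, z in cm; "grip": the opening, from 0 (shut) to 1 (fully open). In form: [{"rx": .., "ry": .., "rz": .., "tx": .., "ty": .., "tz": .., "grip": ..}, ...]. A call has 1 to 8 rows; each row is the pose to reach, as a shift and turn from the pose commanded when the call began; what a row does not reach only later rows make up. A row lasts 1/10 s, in which the tool goes at most 50 mm and 8.59 degrees, less where a joint would pass 70% of its speed; a pose out of reach is approached as far as the arm can. A call with a gripper value outside its range is refused whole. The fingers move at their own pace and stop on an object; "newtons" is the grip in N (left out, the last holds). Time passes only in rows, so rows that repeat a pose let the fingers close. It gives the time, the measured TCP pose, the force and the opening at its end, in the units of the state.
- manip.get_obs(): the state, without advancing time (a new reading comes with each control period).
- vision.camera(name): name is "scene" or "side" or "wrist"; returns the picture (400x640x3 uint8, red, green, blue); there is no depth.
- vision.camera_info(name): a dict with "fx", "fy", "cx", "cy" (pixels), "camera_from_world" (4x4, takes a point from world to camera coordinates); the wrist camera has in their place "hand_eye" (4x4, takes a point from camera to tool coordinates, whose origin is the TCP and whose axes are the flange's). Camera axes: x right, y down, z forward; pixel columns grow to the right and rows downward; lengths in mm; the calibration is good to about 2 mm. A picture is of the moment at which its call begins: read the wrist's pose just before it. camera_info takes no time and is no camera call.
- manip.finish_job(): hands the job in, once; it reports no verdict.
The state is a dict: "t": time; "qpos": joint angles; "joint_velocities": joint speeds; "joint_efforts": joint torques, N m; "tcp_pos": TCP position; "ee_rot": TCP orientation; "force": force on the tool from outside, world axes, zero at the start; "torque": the same for the moment, N m; "grip_width": finger opening in mm.
Only numpy, scipy, OpenCV 4.12 (cv2) and the standard library are available. Lean on these libraries where they do the work, as an engineer would, in place of code of your own. Each camera call takes 0.05 s, during which the arm holds its last target. There are 200 camera calls.

TASK

Zero the colour probe on its white reference tile: first lift the loose cap off the reference block and set it down, mouth down and flat, in the round cap holder without dropping it. Then draw the probe out of its stand and hold it upright with its steel foot inside the ring marked on the spring-seated tile, pressing lightly so that the tile sinks about half of its 10 mm travel (about 4 N), never hard (15 N or more). Finish while still gripping the probe and holding it there, and leave the other things on the bench where they are.

Things in the scene. Friction and masses are not known exactly. Their poses are not given: they have to be found in the camera images.
- block: Reference block: fixed grey slab 90 x 90 mm, 30 mm high, resting on the bench. Origin: centre of its underside, z up. In its centre a white spring-seated tile stands up out of its top; at the start the tile is hidden under the cap.
- tile_top (a point): Centre of the upper face of the white round tile (32 mm diameter, level). Unpressed it is 44 mm above the bench, 14 mm above the block's top. A thin dark ring, 25 mm outside and 23 mm inside diameter, is marked around this point. The point sinks with the tile; z up.
- tile (a joint): How far the tile is pressed down, in m: 0 = up (start), 0.010 = hard stop. It is sprung: it begins to move at about 2 N, then 0.4 N more per mm (about 3.8 N at 5 mm); at the stop the force rises steeply. It springs back up when released.
- cap: Loose grey cap, an upside-down cup: 46 mm outside diameter, 30 mm high, 3 mm wall, 24 mm deep inside, closed on top, 30 to 60 g. Origin: centre of its lower rim; z points up through its closed top. At the start it stands loosely over the tile, its rim on the block's top (30 mm above the bench), with 4 mm of play around the tile. Just lift it.
- holder: Cap holder: fixed shallow round grey dish, 68 mm outside and 60 mm inside diameter, floor 6 mm above the bench, rim 12 mm above the bench. Origin: centre of its underside, z up. It is empty at the start; the cap set in it has its origin 6 mm above this origin.
- stand: Probe stand: fixed grey block 70 x 70 mm, 50 mm high, with an upright square hole (19 mm wide, 45 mm deep) in the middle of its top. Origin: centre of its underside, z up.
- probe: Loose white stick 115 mm long, 80 to 170 g. Round steel nose 12 mm in diameter, 40 mm long, flat foot; above it a square body 26 x 26 mm, 75 mm long, faces square to its x and y; dark screen on -x. Origin: centre of the foot's lower face; z up the probe, body at z = 40 to 115 mm. It starts upright in the stand, shoulder on the stand's top, foot 10 mm above the bench; raise it 42 mm to clear.
- probe_tip (a point): Centre of the lower face of the probe's foot (same point as the probe's origin).
- jar_a: Bystander, leave alone: amber glass jar with white lid, 60 mm diameter, 85 mm high. Origin: centre of underside.
- jar_b: Bystander, leave alone: clear glass jar with white lid, 60 mm diameter, 85 mm high. Origin: centre of underside.
- spool: Bystander, leave alone: upright thread spool, 40 mm diameter, 45 mm high. Origin: centre of underside.
- cutter: Bystander, leave alone: red-handled hand tool lying flat, 130 mm long along its x axis, handle to -x.
- mug: Bystander, leave alone: white mug, 76 mm diameter, 85 mm high, handle at its +y. Origin: centre of underside.
- cup: Bystander, leave alone: clear plastic cup, 68 mm diameter, 60 mm high. Origin: centre of underside.
- stopper: Bystander, leave alone: cork, 28 mm diameter, 25 mm high. Origin: centre of underside.
There are look-alikes about, which are no part of the job. There is more than one size of the probe; the one meant has the size given above.

How it is judged:
By the outcome, as a careful person would: the job done as asked, in the order asked, and still so for the second after the job is handed in, while the arm keeps its last pose, push and grip.
It also fails if it takes over 56 s, if anything falls off the work surface, if the arm or the gripper's body presses on something with over 40 N, if the wrist force passes 120 N, or if a joint passes its speed limit or range.

## Working session

There is one attempt and no reset: what is moved stays moved. The work goes in short steps, Python scripts to look and compute and a tool call to move; the robot and the scene stay as the last step left them, time stands still between calls to the robot, and variables do not carry over. Pictures are saved under pics/ and viewed, about 8 in all and at most 12, crops included, and the job is handed in when it is done.

Besides the shell and the picture viewer there is one more tool, called after ">>>" by a JSON object that holds its "name" and its "arguments", one argument or row to a line. arm_command: Moves the arm, as the interface text tells. Its arguments: {"type":"object","properties":{"plan":{"type":"array","items":{"type":"object","properties":{"rx":{"type":"number"},"ry":{"type":"number"},"rz":{"type":"number"},"tx":{"type":"number"},"ty":{"type":"number"},"tz":{"type":"number"},"grip":{"type":"number"}}}},"newtons":{"type":"number"}},"required":["plan"]}

```bash
mkdir -p pics
cat > h.py <<'E'
import numpy as np, cv2
from workcell import manip, vision
from scipy.spatial.transform import Rotation as R
def T(name,obs=None):
    i=vision.camera_info(name)
    if 'camera_from_world' in i: return i,np.linalg.inv(np.array(i['camera_from_world']))
    o=obs or manip.get_obs(); M=np.eye(4); M[:3,:3]=R.from_rotvec(o['ee_rot']).as_matrix() if np.size(o['ee_rot'])==3 else np.array(o['ee_rot']); M[:3,3]=o['tcp_pos']
    return i,M@np.array(i['hand_eye'])
def ray(name,u,v,obs=None):
    i,C=T(name,obs); d=C[:3,:3]@np.array([(u-i['cx'])/i['fx'],(v-i['cy'])/i['fy'],1]); return C[:3,3],d
def onz(name,u,v,z,obs=None):
    o,d=ray(name,u,v,obs); return o+d*(z-o[2])/d[2]
def proj(name,p,obs=None):
    i,C=T(name,obs); q=np.linalg.inv(C)@np.append(p,1); return np.array([q[0]/q[2]*i['fx']+i['cx'],q[1]/q[2]*i['fy']+i['cy']])
def snap(name,f=None):
    o=manip.get_obs(); im=vision.camera(name)[:,:,::-1].copy(); cv2.imwrite(f'pics/{f or name}.png',im); return im,o
E
python3 - <<'E'
from h import *
for n in('scene','side','wrist'): im,o=snap(n,n+'0')
print(o)
for n in('scene','side'):print(n,T(n)[1].round(2),T(n)[0]['fx'])
print(vision.camera_info('wrist'))
E
```

```text
{'t': 0.1, 'qpos': array([-1.32743456e+00,  3.13357548e-01,  1.49830602e+00, -1.77082078e-05,
        1.33100828e+00, -2.23401067e-01]), 'joint_velocities': array([-0.00073035, -0.00170031, -0.00387595,  0.00104566,  0.00022004,
       -0.0003992 ]), 'joint_efforts': array([ 1.53466393e-03, -4.02815151e+01, -2.52642524e+01,  6.95128273e-02,
        3.42512818e-02, -5.03334172e-05]), 'tcp_pos': array([ 236.18284376, -468.64401923,  238.25771792]), 'ee_rot': array([-3.05537265e+00, -7.26308603e-01,  4.39184500e-05]), 'force': array([-0.06285529, -0.10479631,  0.30850102]), 'torque': array([ 0.04017409, -0.00191714,  0.01149922]), 'grip_width': 88.08565741046031}
scene [[ 3.00000e-02  7.50000e-01 -6.70000e-01  1.36903e+03]
 [ 1.00000e+00 -3.00000e-02  1.00000e-02 -3.09000e+00]
 [-1.00000e-02 -6.70000e-01 -7.50000e-01  1.04284e+03]
 [ 0.00000e+00  0.00000e+00  0.00000e+00  1.00000e+00]] 451.45505087928126
side [[-9.5000e-01 -1.5000e-01  2.7000e-01  1.9172e+02]
 [-3.1000e-01  5.0000e-01 -8.1000e-01  9.8799e+02]
 [-2.0000e-02 -8.5000e-01 -5.2000e-01  7.0181e+02]
 [ 0.0000e+00  0.0000e+00  0.0000e+00  1.0000e+00]] 516.9291647376244
{'fx': 307.26642182064626, 'fy': 307.26642182064626, 'cx': 321.8003484603282, 'cy': 197.18312700577383, 'hand_eye': array([[ 2.62837061e-04, -9.59308351e-01, -2.82360441e-01,
         7.20962588e+01],
       [ 9.99999965e-01,  2.46597985e-04,  9.30496696e-05,
        -1.36539839e-01],
       [-1.96338092e-05, -2.82360456e-01,  9.59308382e-01,
        -1.46851304e+02],
       [ 0.00000000e+00,  0.00000000e+00,  0.00000000e+00,
         1.00000000e+00]])}
```

View pics/scene0.png

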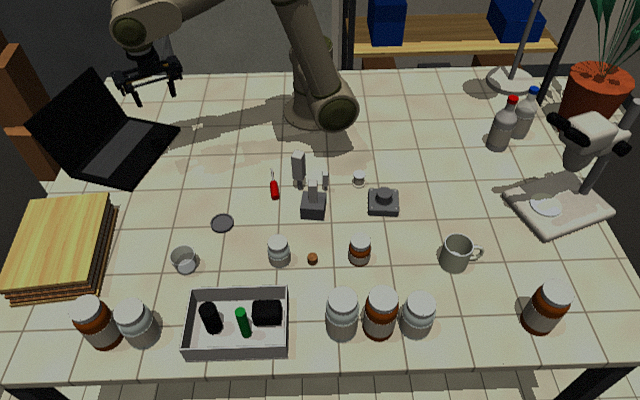

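View pics/side0.png

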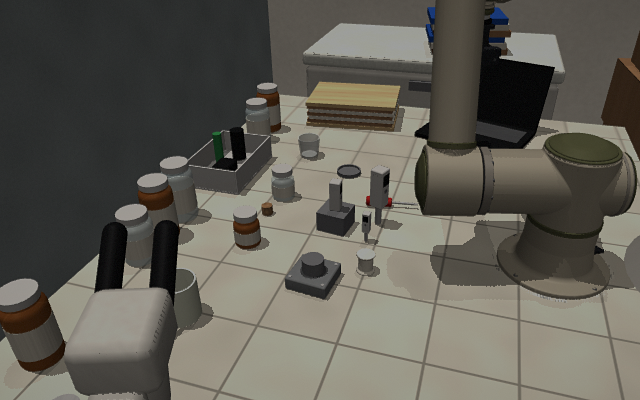

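Scene view: the block with its cap is at (383,202), the dish at (222,223) and the stand with a stick at (313,195). Candidates for the probe are the stick in the stand (313,190), a larger free one (298,165) and a smaller one (325,178). For the cap, the spool (358,178) is white and does not match. For the holder there is only the dish. The stick in the stand fits the description, so I'll check it in a close crop.

Run:
```python
from h import *
a=cv2.imread('pics/scene0.png')[140:245,200:410];b=cv2.imread('pics/side0.png')[150:300,270:410]
a=cv2.resize(a,None,fx=3.8,fy=3.8*1,interpolation=2)[:, :]
b=cv2.resize(b,None,fx=2,fy=2,interpolation=2)
a=cv2.resize(a,(560,280));o=np.zeros((300,800,3),np.uint8)
o=np.zeros((590,800,3),np.uint8);o[:280,:560]=a;o[285:585,:280]=b
c=cv2.imread('pics/side0.png')[160:250,310:400];o[285:585,290:590]=cv2.resize(c,(300,300),interpolation=2)
cv2.imwrite('pics/c1.png',o)
def tri(p,q):
    o1,d1=ray('scene',*p);o2,d2=ray('side',*q)
    A=np.c_[d1,-d2];s=np.linalg.lstsq(A,o2-o1,rcond=None)[0];x=o1+s[0]*d1;y=o2+s[1]*d2
    return ((x+y)/2).round(1),np.linalg.norm(x-y).round(1)
print('cap top',onz('scene',383,193,60),onz('side',313,257,60),tri((383,193),(313,257)))
print('holder',onz('scene',222,223,10),onz('side',349,171,10))
print('probe top',tri((312,182),(336,181)))
print('big top',tri((298,154),(380,170)),'small',tri((325,172),(366,210)))
```

```text
cap top [477.19824667 195.23134881  60.        ] [472.42234313 198.44382116  60.        ] (array([473.9, 195.5,  57.1]), np.float64(1.1))
holder [ 531.41564982 -280.43127911   10.        ] [ 522.79451628 -271.27492545   10.        ]
probe top (array([484.7, -11.9, 122.6]), np.float64(1.4))
big top (array([391. , -50.8, 145. ]), np.float64(1.3)) small (array([403.8,  27.2,  81.1]), np.float64(0.0))
```

View pics/c1.png

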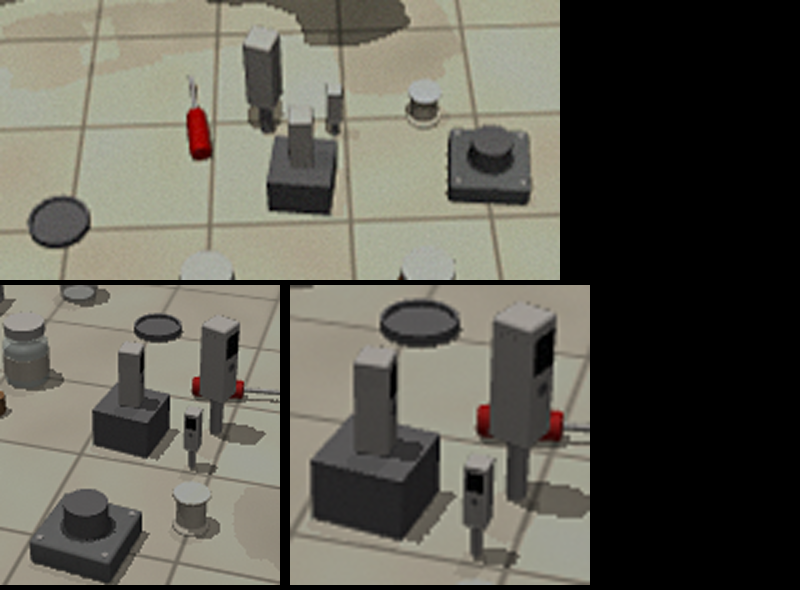

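The close crop shows the stick in the stand as the middle size, with its top at about 125 mm, which matches the 26 mm body. The free ones are clearly larger and smaller. I'm moving to the cap.

>>> {"name": "arm_command", "arguments": {
  "plan": [
    {"tx": 23.8,"ty": 66.5,"tz": 0},
    {"tx": 23.8,"ty": 66.5,"tz": 0},
    {"tx": 23.8,"ty": 66.5,"tz": 0},
    {"tx": 23.8,"ty": 66.5,"tz": 0},
    {"tx": 23.8,"ty": 66.5,"tz": 0},
    {"tx": 23.8,"ty": 66.5,"tz": 0},
    {"tx": 23.8,"ty": 66.5,"tz": 0},
    {"tx": 23.8,"ty": 66.5,"tz": 0}
  ]
}}

```text
invalid input at $.plan[0]: expected keys rx, ry, rz, tx, ty, tz, grip
```

>>> {"name": "arm_command", "arguments": {
  "plan": [
    {"rx": 0,"ry": 0,"rz": 0,"tx": 23.8,"ty": 66.5,"tz": 0,"grip": 1},
    {"rx": 0,"ry": 0,"rz": 0,"tx": 23.8,"ty": 66.5,"tz": 0,"grip": 1},
    {"rx": 0,"ry": 0,"rz": 0,"tx": 23.8,"ty": 66.5,"tz": 0,"grip": 1},
    {"rx": 0,"ry": 0,"rz": 0,"tx": 23.8,"ty": 66.5,"tz": 0,"grip": 1},
    {"rx": 0,"ry": 0,"rz": 0,"tx": 23.8,"ty": 66.5,"tz": 0,"grip": 1},
    {"rx": 0,"ry": 0,"rz": 0,"tx": 23.8,"ty": 66.5,"tz": 0,"grip": 1},
    {"rx": 0,"ry": 0,"rz": 0,"tx": 23.8,"ty": 66.5,"tz": 0,"grip": 1},
    {"rx": 0,"ry": 0,"rz": 0,"tx": 23.8,"ty": 66.5,"tz": 0,"grip": 1}
  ]
}}

```text
t: 0.95
tcp_pos: [371.2, -90.3, 238.8]
ee_rot: [3.056, 0.726, 0.001]
force: [1.2, -0.8, 0.7]
grip_width: 88.2
```

Run:
```python
from h import *
im,o=snap('wrist','w1'); import pickle; pickle.dump(o,open('w1.pkl','wb'))
print(proj('wrist',[485,-12,125],o),proj('wrist',[528,-276,10],o))
```

```text
[297.12004607  17.26787074] [520.9191355  120.44749483]
```

>>> {"name": "arm_command", "arguments": {
  "plan": [
    {"rx": 0,"ry": 0,"rz": 0,"tx": 10.3,"ty": 28.6,"tz": 0,"grip": 1},
    {"rx": 0,"ry": 0,"rz": 0,"tx": 10.3,"ty": 28.6,"tz": 0,"grip": 1},
    {"rx": 0,"ry": 0,"rz": 0,"tx": 10.3,"ty": 28.6,"tz": 0,"grip": 1},
    {"rx": 0,"ry": 0,"rz": 0,"tx": 10.3,"ty": 28.6,"tz": 0,"grip": 1},
    {"rx": 0,"ry": 0,"rz": 0,"tx": 10.3,"ty": 28.6,"tz": 0,"grip": 1},
    {"rx": 0,"ry": 0,"rz": 0,"tx": 10.3,"ty": 28.6,"tz": -6,"grip": 1},
    {"rx": 0,"ry": 0,"rz": 0,"tx": 10.3,"ty": 28.6,"tz": -6,"grip": 1},
    {"rx": 0,"ry": 0,"rz": 0,"tx": 10.3,"ty": 28.6,"tz": -6,"grip": 1}
  ]
}}

```text
t: 1.8
tcp_pos: [472.8, 195.2, 175.5]
ee_rot: [-3.055, -0.731, 0.01]
force: [0.2, 0.0, 0.5]
grip_width: 88.4
```

Run:
```python
from h import *
im,o=snap('wrist','w2'); import pickle; pickle.dump(o,open('w2.pkl','wb'))
print(o['tcp_pos'],proj('wrist',[474,196,60],o))
```

```text
[472.76105534 195.24285232 175.52710557] [322.07069885 189.31226563]
```

View pics/w2.png

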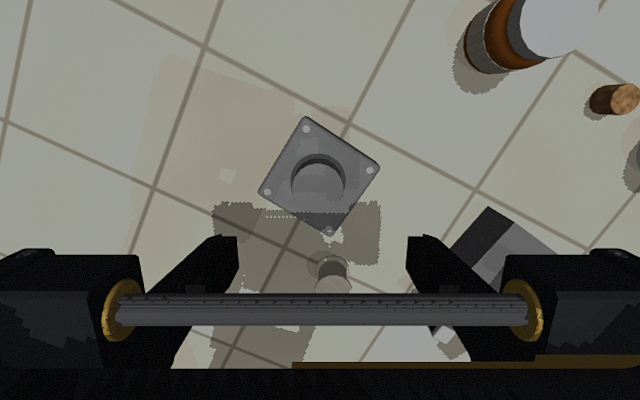

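Run:
```python
from h import *
import pickle; o=pickle.load(open('w2.pkl','rb'))
im=cv2.imread('pics/w2.png'); g=cv2.GaussianBlur(cv2.cvtColor(im,6),(3,3),0)
print('block',onz('wrist',318.5,178.7,30,o))
c=g[145:215,285:352]
cs=cv2.HoughCircles(cv2.resize(c,None,fx=4,fy=4),cv2.HOUGH_GRADIENT,1,20,param1=60,param2=15,minRadius=90,maxRadius=120)
for u,v,r in cs[0][:3]:
    u,v,r=u/4+285,v/4+145,r/4; print(u,v,r,onz('wrist',u,v,60,o))
w=cv2.imread('pics/w1.png')
cv2.imwrite('pics/c2.png',np.hstack([cv2.resize(im[100:250,240:400],(400,375)),cv2.resize(w[0:150,220:380],(400,375))]))
```

```text
block [474.66116613 200.28003053  30.        ]
317.375 188.875 25.525 [472.47725916 199.87755396  60.        ]
```

View pics/c2.png

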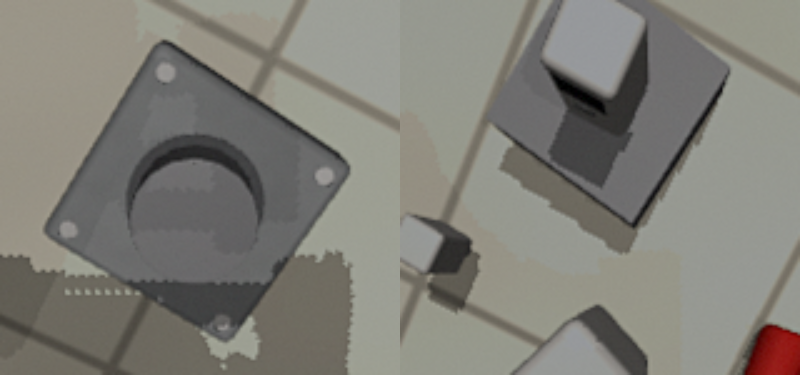

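>>> {"name": "arm_command", "arguments": {
  "plan": [
    {"rx": 0,"ry": 0,"rz": 0,"tx": 0,"ty": 0.5,"tz": -4,"grip": 1},
    {"rx": 0,"ry": 0,"rz": 0,"tx": 0,"ty": 0.5,"tz": -8,"grip": 1},
    {"rx": 0,"ry": 0,"rz": 0,"tx": 0,"ty": 0.5,"tz": -11,"grip": 1},
    {"rx": 0,"ry": 0,"rz": 0,"tx": 0,"ty": 0.5,"tz": -13,"grip": 1},
    {"rx": 0,"ry": 0,"rz": 0,"tx": 0,"ty": 0.5,"tz": -13,"grip": 1}
  ]
}}

```text
t: 2.35
tcp_pos: [473.5, 197.5, 48.0]
ee_rot: [-3.057, -0.725, 0.004]
force: [-0.0, -0.1, 0.7]
grip_width: 88.1
```

Run:
```python
from h import *
import pickle; o=pickle.load(open('w1.pkl','rb'))
f=lambda x,y,z:onz('wrist',(x-400)/2.5+220,y/2.5,z,o)
B,L,Rr=f(632,217,50),f(488,117,50),f(729,70,50)
a=lambda p,q:np.degrees(np.arctan2(*(q-p)[1::-1]))
print(B,L,Rr,'stand centre',(L+Rr)/2,a(B,L),a(B,Rr),np.linalg.norm(L-B),np.linalg.norm(Rr-B))
l,b,r=f(543,57,125),f(622,98,125),f(647,27,125)
print('probe',(l+r)/2,a(b,l),a(b,r),np.linalg.norm(l-b),np.linalg.norm(r-b))
o=manip.get_obs();print(o['tcp_pos'],o['force'])
```

```text
[448.99610377 -40.63893651  50.        ] [456.87131725  27.17596932  50.        ] [514.82851886 -50.56602235  50.        ] stand centre [485.84991805 -11.69502652  50.        ] 83.37602231451464 -8.575211907344896 68.27064111990768 66.57667691379416
probe [485.52762478 -12.40668949 125.        ] 91.43953792871523 4.88911650820199 26.33714542859092 20.791188263941795
[473.47977144 197.49308457  47.98003183] [-0.03064909 -0.14924941  0.72310561]
```

>>> {"name": "arm_command", "arguments": {
  "newtons": 15,
  "plan": [
    {"rx": 0,"ry": 0,"rz": 0,"tx": 0,"ty": 0.2,"tz": -1.3,"grip": 1},
    {"rx": 0,"ry": 0,"rz": 0,"tx": 0,"ty": 0.2,"tz": -1.3,"grip": 0.3},
    {"rx": 0,"ry": 0,"rz": 0,"tx": 0,"ty": 0.2,"tz": -1.3,"grip": 0.3},
    {"rx": 0,"ry": 0,"rz": 0,"tx": 0,"ty": 0.2,"tz": -1.3,"grip": 0.3},
    {"rx": 0,"ry": 0,"rz": 0,"tx": 0,"ty": 0.2,"tz": -1.3,"grip": 0.3},
    {"rx": 0,"ry": 0,"rz": 0,"tx": 0,"ty": 0.2,"tz": -1.3,"grip": 0.3},
    {"rx": 0,"ry": 0,"rz": 0,"tx": 0,"ty": 0.2,"tz": -1.3,"grip": 0.3},
    {"rx": 0,"ry": 0,"rz": 0,"tx": 0,"ty": 0.2,"tz": -1.3,"grip": 0.3}
  ]
}}

```text
t: 3.15
tcp_pos: [474.1, 200.8, 35.9]
ee_rot: [3.056, 0.727, 0.0]
force: [-1.0, -1.1, 1.5]
grip_width: 44.9
```

The fingertips would meet the dish rim at this depth, so I'm regripping 5 mm higher.

>>> {"name": "arm_command", "arguments": {
  "newtons": 15,
  "plan": [
    {"rx": 0,"ry": 0,"rz": 0,"tx": 0,"ty": 0,"tz": 0,"grip": 0.65},
    {"rx": 0,"ry": 0,"rz": 0,"tx": 0,"ty": 0,"tz": 0,"grip": 0.65},
    {"rx": 0,"ry": 0,"rz": 0,"tx": 0,"ty": 0,"tz": 0.5,"grip": 0.65},
    {"rx": 0,"ry": 0,"rz": 0,"tx": 0,"ty": 0,"tz": 0.5,"grip": 0.65},
    {"rx": 0,"ry": 0,"rz": 0,"tx": 0,"ty": 0,"tz": 0.5,"grip": 0.3},
    {"rx": 0,"ry": 0,"rz": 0,"tx": 0,"ty": 0,"tz": 0.5,"grip": 0.3},
    {"rx": 0,"ry": 0,"rz": 0,"tx": 0,"ty": 0,"tz": 0.5,"grip": 0.3},
    {"rx": 0,"ry": 0,"rz": 0,"tx": 0,"ty": 0,"tz": 0.5,"grip": 0.3}
  ]
}}

```text
t: 3.95
tcp_pos: [474.1, 200.8, 40.7]
ee_rot: [3.056, 0.727, 0.0]
force: [0.2, -0.9, 1.6]
grip_width: 45.0
```

>>> {"name": "arm_command", "arguments": {
  "plan": [
    {"rx": 0,"ry": 0,"rz": 0,"tx": 0,"ty": 0,"tz": 2,"grip": 0.3},
    {"rx": 0,"ry": 0,"rz": 0,"tx": 0,"ty": 0,"tz": 6,"grip": 0.3},
    {"rx": 0,"ry": 0,"rz": 0,"tx": 0,"ty": 0,"tz": 10,"grip": 0.3},
    {"rx": 0,"ry": 0,"rz": 0,"tx": 0,"ty": -2,"tz": 14,"grip": 0.3},
    {"rx": 0,"ry": 0,"rz": 0,"tx": 1,"ty": -5,"tz": 16,"grip": 0.3},
    {"rx": 0,"ry": 0,"rz": 0,"tx": 1.5,"ty": -9,"tz": 16,"grip": 0.3},
    {"rx": 0,"ry": 0,"rz": 0,"tx": 2,"ty": -13,"tz": 16,"grip": 0.3},
    {"rx": 0,"ry": 0,"rz": 0,"tx": 2.5,"ty": -17,"tz": 16,"grip": 0.3}
  ]
}}

```text
t: 4.75
tcp_pos: [498.9, 29.3, 200.8]
ee_rot: [3.056, 0.727, 0.0]
force: [0.0, 0.0, -1.0]
grip_width: 45.4
```

>>> {"name": "arm_command", "arguments": {
  "plan": [
    {"rx": 0,"ry": 0,"rz": 0,"tx": 0.4,"ty": -4,"tz": 0,"grip": 0.3},
    {"rx": 0,"ry": 0,"rz": 0,"tx": 0.8,"ty": -8,"tz": 0,"grip": 0.3},
    {"rx": 0,"ry": 0,"rz": 0,"tx": 1.2,"ty": -12,"tz": 0,"grip": 0.3},
    {"rx": 0,"ry": 0,"rz": 0,"tx": 1.6,"ty": -16,"tz": 0,"grip": 0.3},
    {"rx": 0,"ry": 0,"rz": 0,"tx": 2,"ty": -20,"tz": 0,"grip": 0.3},
    {"rx": 0,"ry": 0,"rz": 0,"tx": 2.4,"ty": -24,"tz": -3,"grip": 0.3},
    {"rx": 0,"ry": 0,"rz": 0,"tx": 2.8,"ty": -28,"tz": -6,"grip": 0.3},
    {"rx": 0,"ry": 0,"rz": 0,"tx": 2.9,"ty": -30.6,"tz": -8,"grip": 0.3}
  ]
}}

```text
t: 5.55
tcp_pos: [527.3, -277.3, 118.3]
ee_rot: [-3.055, -0.724, 0.002]
force: [0.1, 0.3, 0.4]
grip_width: 45.1
```

Run:
```python
from h import *
im,o=snap('wrist','w3'); import pickle; pickle.dump(o,open('w3.pkl','wb'))
print(o['tcp_pos'],o['grip_width'],proj('wrist',[528,-276,12],o))
```

```text
[ 527.29067313 -277.33337348  118.30323211] 45.09234063925158 [321.13771625 192.96895798]
```

View pics/w3.png

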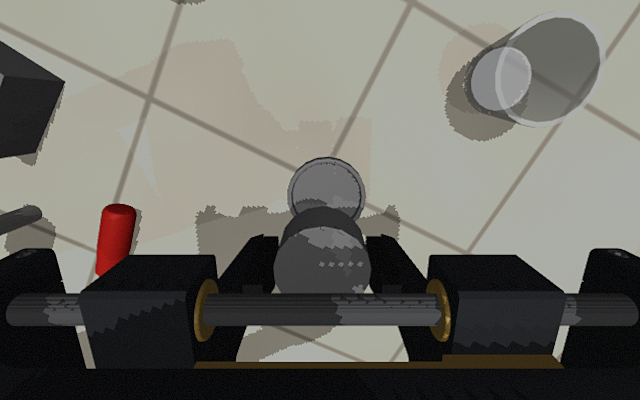

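Run:
```python
from h import *
import pickle; o=pickle.load(open('w3.pkl','rb')); im=cv2.imread('pics/w3.png'); g=cv2.cvtColor(im,6)
cs=cv2.HoughCircles(cv2.GaussianBlur(g[140:235,270:380],(3,3),0),3,1,20,param1=60,param2=12,minRadius=28,maxRadius=42)
for u,v,r in cs[0][:3]: print(u+270,v+140,r,onz('wrist',u+270,v+140,12,o))
print(onz('wrist',326.5,195.5,12,o),'cap',onz('wrist',322.5,258,137.6,o),onz('wrist',322.5,254,137.6,o))
```

```text
325.5 194.5 35.8 [ 528.46184822 -279.94893843   12.        ]
[ 528.05169796 -281.11795507   12.        ] cap [ 532.26111174 -275.10590624  137.6       ] [ 534.07191225 -274.19466923  137.6       ]
```

>>> {"name": "arm_command", "arguments": {
  "plan": [
    {"rx": 0,"ry": 0,"rz": 0,"tx": 0.1,"ty": -0.3,"tz": -2,"grip": 0.3},
    {"rx": 0,"ry": 0,"rz": 0,"tx": 0.1,"ty": -0.3,"tz": -5,"grip": 0.3},
    {"rx": 0,"ry": 0,"rz": 0,"tx": 0.1,"ty": -0.3,"tz": -8,"grip": 0.3},
    {"rx": 0,"ry": 0,"rz": 0,"tx": 0.1,"ty": -0.3,"tz": -9.5,"grip": 0.3},
    {"rx": 0,"ry": 0,"rz": 0,"tx": 0.1,"ty": -0.3,"tz": -9.9,"grip": 0.3},
    {"rx": 0,"ry": 0,"rz": 0,"tx": 0.1,"ty": -0.3,"tz": -10,"grip": 0.3},
    {"rx": 0,"ry": 0,"rz": 0,"tx": 0.1,"ty": -0.3,"tz": -10,"grip": 0.3}
  ]
}}

```text
t: 6.3
tcp_pos: [529.6, -278.6, 21.9]
ee_rot: [3.055, 0.726, 0.002]
force: [0.2, -0.2, -1.4]
grip_width: 45.1
```

>>> {"name": "arm_command", "arguments": {
  "plan": [
    {"rx": 0,"ry": 0,"rz": 0,"tx": -0.1,"ty": -0.1,"tz": -0.2,"grip": 0.3},
    {"rx": 0,"ry": 0,"rz": 0,"tx": -0.1,"ty": -0.1,"tz": -0.3,"grip": 0.3},
    {"rx": 0,"ry": 0,"rz": 0,"tx": -0.1,"ty": -0.1,"tz": -0.3,"grip": 0.3}
  ]
}}

```text
t: 6.6
tcp_pos: [528.1, -279.4, 18.0]
ee_rot: [3.056, 0.726, 0.0]
force: [-0.2, -0.0, -1.0]
grip_width: 45.0
```

Run:
```python
from h import *
im,o=snap('wrist','w4')
print(o['tcp_pos'],o['force'])
a,_=snap('side','s4');b,_=snap('scene','n4')
p=proj('side',[528,-280,25]);q=proj('scene',[528,-280,25]);
f=lambda i,p:cv2.resize(i[int(p[1])-30:int(p[1])+30,int(p[0])-40:int(p[0])+40],(400,300),interpolation=2)
cv2.imwrite('pics/c4.png',np.vstack([np.hstack([f(a,p),f(b,q)]),cv2.resize(im[130:330,170:470],(800,300))]))
```

```text
[ 528.06473132 -279.35458215   17.97496614] [-0.15667899 -0.01328271 -0.99358987]
```

View pics/c4.png

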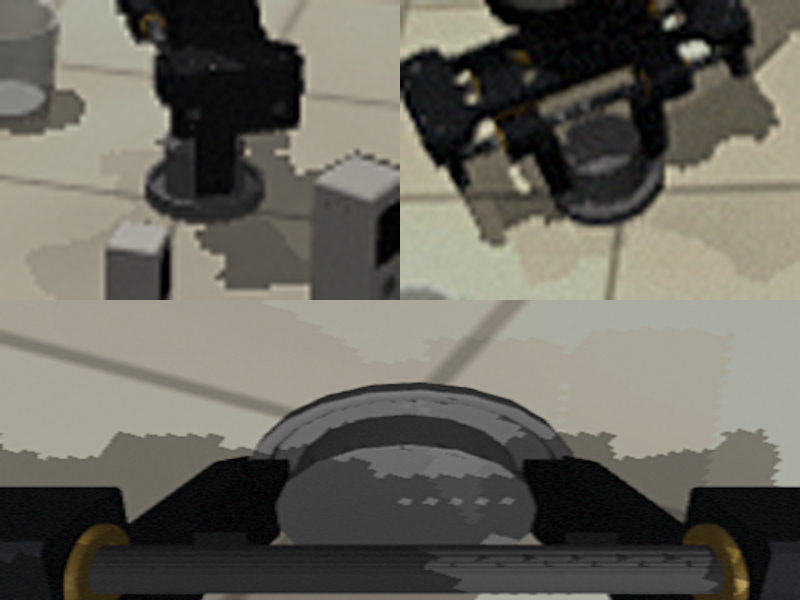

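The cap sits inside the dish and is centred between its walls in all three views. I'm lowering the last 1 to 1.5 mm and then releasing.

>>> {"name": "arm_command", "arguments": {
  "plan": [
    {"rx": 0,"ry": 0,"rz": 0,"tx": 0,"ty": 0,"tz": -0.1,"grip": 0.3},
    {"rx": 0,"ry": 0,"rz": 0,"tx": 0,"ty": 0,"tz": -0.15,"grip": 0.3},
    {"rx": 0,"ry": 0,"rz": 0,"tx": 0,"ty": 0,"tz": -0.15,"grip": 0.3}
  ]
}}

```text
t: 7.05
tcp_pos: [528.2, -279.3, 16.7]
ee_rot: [3.056, 0.727, 0.0]
force: [-0.5, 1.6, 4.9]
grip_width: 45.0
```

>>> {"name": "arm_command", "arguments": {
  "plan": [
    {"rx": 0,"ry": 0,"rz": 0,"tx": 0,"ty": 0,"tz": 0,"grip": 0.7},
    {"rx": 0,"ry": 0,"rz": 0,"tx": 0,"ty": 0,"tz": 0,"grip": 0.7},
    {"rx": 0,"ry": 0,"rz": 0,"tx": 0,"ty": 0,"tz": 0,"grip": 0.7},
    {"rx": 0,"ry": 0,"rz": 0,"tx": 0,"ty": 0,"tz": 2,"grip": 0.7},
    {"rx": 0,"ry": 0,"rz": 0,"tx": 0,"ty": 0,"tz": 6,"grip": 0.7},
    {"rx": 0,"ry": 0,"rz": 0,"tx": 0,"ty": 0,"tz": 11,"grip": 0.7},
    {"rx": 0,"ry": 0,"rz": -0.13,"tx": 0,"ty": 0,"tz": 16,"grip": 0.7},
    {"rx": 0,"ry": 0,"rz": -0.26,"tx": 0,"ty": 3,"tz": 20,"grip": 0.7}
  ]
}}

```text
t: 7.85
tcp_pos: [528.0, -251.2, 219.0]
ee_rot: [3.124, 0.311, 0.003]
force: [1.4, 0.5, -0.2]
grip_width: 61.7
```

>>> {"name": "arm_command", "arguments": {
  "plan": [
    {"rx": 0,"ry": 0,"rz": -0.13,"tx": -0.7,"ty": 4.5,"tz": 1,"grip": 0.7},
    {"rx": 0,"ry": 0,"rz": -0.26,"tx": -1.4,"ty": 9,"tz": 1,"grip": 0.7},
    {"rx": 0,"ry": 0,"rz": -0.26,"tx": -2.1,"ty": 13.5,"tz": 1,"grip": 0.7},
    {"rx": 0,"ry": 0,"rz": -0.26,"tx": -2.8,"ty": 18,"tz": 1,"grip": 0.7},
    {"rx": 0,"ry": 0,"rz": -0.26,"tx": -3.6,"ty": 22,"tz": 1,"grip": 0.7},
    {"rx": 0,"ry": 0,"rz": -0.26,"tx": -4.3,"ty": 23.7,"tz": 1,"grip": 0.7},
    {"rx": 0,"ry": 0,"rz": -0.26,"tx": -4.3,"ty": 23.7,"tz": 1,"grip": 0.7}
  ]
}}

```text
t: 8.55
tcp_pos: [484.5, -10.4, 226.4]
ee_rot: [-3.14, 0.079, -0.0]
force: [0.2, -1.2, 0.0]
grip_width: 61.8
```

Run:
```python
from h import *
import pickle
im,o=snap('wrist','w5'); pickle.dump(o,open('w5.pkl','wb'))
print(o['tcp_pos'],o['ee_rot'],o['force'],o['grip_width'],proj('wrist',[485,-12,125],o))
a,_=snap('side','s5');p=proj('side',[528,-280,25])
f=cv2.resize(a[int(p[1])-30:int(p[1])+30,int(p[0])-30:int(p[0])+30],(400,400),interpolation=2)
u,v=proj('wrist',[485,-12,90],o).astype(int);print(u,v)
cv2.imwrite('pics/c5.png',np.hstack([f,cv2.resize(im[v-70:v+70,u-70:u+70],(400,400),interpolation=2)]))
```

```text
[484.45864126 -10.41425043 226.42380893] [-3.14044561e+00  7.88626765e-02 -2.33600833e-04] [ 0.21723525 -1.18062509  0.04530758] 61.80815028291674 [323.37689583 195.40344642]
323 185
```

View pics/c5.png

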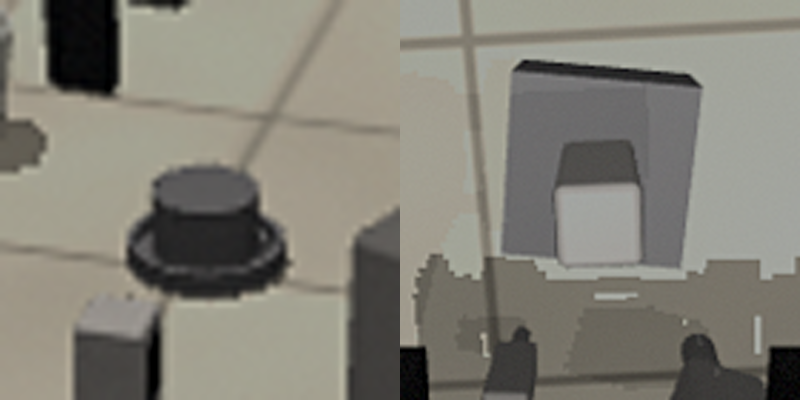

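The left crop shows the cap flat and mouth down inside the dish. On the right, the probe's top face is centred at about (322,193) in the wrist picture and is square to the jaws. I'm descending and gripping.

>>> {"name": "arm_command", "arguments": {
  "newtons": 35,
  "plan": [
    {"rx": 0,"ry": 0,"rz": 0,"tx": 0.2,"ty": 0,"tz": -4,"grip": 0.7},
    {"rx": 0,"ry": 0,"rz": 0,"tx": 0.2,"ty": -0.1,"tz": -8,"grip": 0.7},
    {"rx": 0,"ry": 0,"rz": 0,"tx": 0.2,"ty": -0.1,"tz": -12,"grip": 0.7},
    {"rx": 0,"ry": 0,"rz": 0,"tx": 0.2,"ty": -0.1,"tz": -14.4,"grip": 0.7},
    {"rx": 0,"ry": 0,"rz": 0,"tx": 0.2,"ty": -0.1,"tz": -14.6,"grip": 0.7},
    {"rx": 0,"ry": 0,"rz": 0,"tx": 0.2,"ty": -0.1,"tz": -14.6,"grip": 0.7}
  ]
}}

```text
t: 9.25
tcp_pos: [487.5, -14.2, 80.5]
ee_rot: [3.14, -0.085, 0.0]
force: [0.0, 0.7, 0.8]
grip_width: 61.8
```

>>> {"name": "arm_command", "arguments": {
  "newtons": 35,
  "plan": [
    {"rx": 0,"ry": 0,"rz": 0,"tx": 0,"ty": 0,"tz": 0,"grip": 0.45},
    {"rx": 0,"ry": 0,"rz": 0,"tx": 0,"ty": 0,"tz": 0,"grip": 0.35},
    {"rx": 0,"ry": 0,"rz": 0,"tx": 0,"ty": 0,"tz": 0,"grip": 0.2},
    {"rx": 0,"ry": 0,"rz": 0,"tx": 0,"ty": 0,"tz": 0,"grip": 0.1},
    {"rx": 0,"ry": 0,"rz": 0,"tx": 0,"ty": 0,"tz": 0,"grip": 0.1},
    {"rx": 0,"ry": 0,"rz": 0,"tx": 0,"ty": 0,"tz": 0,"grip": 0.1},
    {"rx": 0,"ry": 0,"rz": 0,"tx": 0,"ty": 0,"tz": 0,"grip": 0.1}
  ]
}}

```text
t: 9.95
tcp_pos: [487.2, -13.2, 80.6]
ee_rot: [3.14, -0.084, 0.001]
force: [-1.2, 0.8, 4.7]
grip_width: 25.6
```

>>> {"name": "arm_command", "arguments": {
  "plan": [
    {"rx": 0,"ry": 0,"rz": 0,"tx": 0,"ty": 0,"tz": 1,"grip": 0.1},
    {"rx": 0,"ry": 0,"rz": 0,"tx": 0,"ty": 0,"tz": 3,"grip": 0.1},
    {"rx": 0,"ry": 0,"rz": 0,"tx": 0,"ty": 0,"tz": 5.5,"grip": 0.1},
    {"rx": 0,"ry": 0,"rz": 0,"tx": 0,"ty": 0,"tz": 8,"grip": 0.1},
    {"rx": 0,"ry": 0,"rz": 0,"tx": 0,"ty": 2,"tz": 9,"grip": 0.1},
    {"rx": 0,"ry": 0,"rz": 0,"tx": -0.3,"ty": 5.5,"tz": 9,"grip": 0.1},
    {"rx": 0,"ry": 0,"rz": 0,"tx": -0.6,"ty": 9.5,"tz": 9,"grip": 0.1},
    {"rx": 0,"ry": 0,"rz": 0,"tx": -0.9,"ty": 13.5,"tz": 9,"grip": 0.1}
  ]
}}

```text
t: 10.75
tcp_pos: [477.6, 123.0, 170.6]
ee_rot: [3.14, -0.085, -0.0]
force: [1.0, -0.2, -1.6]
grip_width: 25.7
```

>>> {"name": "arm_command", "arguments": {
  "plan": [
    {"rx": 0,"ry": 0,"rz": 0,"tx": -0.1,"ty": 3.5,"tz": 0,"grip": 0.1},
    {"rx": 0,"ry": 0,"rz": 0,"tx": -0.3,"ty": 6,"tz": 0,"grip": 0.1},
    {"rx": 0,"ry": 0,"rz": 0,"tx": -0.3,"ty": 7.7,"tz": -1,"grip": 0.1},
    {"rx": 0,"ry": 0,"rz": 0,"tx": -0.3,"ty": 7.8,"tz": -2,"grip": 0.1},
    {"rx": 0,"ry": 0,"rz": 0,"tx": -0.3,"ty": 7.8,"tz": -2,"grip": 0.1},
    {"rx": 0,"ry": 0,"rz": 0,"tx": -0.3,"ty": 7.8,"tz": -2,"grip": 0.1}
  ]
}}

```text
t: 11.35
tcp_pos: [475.1, 198.9, 150.3]
ee_rot: [3.14, -0.085, -0.001]
force: [0.4, 0.3, -1.5]
grip_width: 25.9
```

Run:
```python
from h import *
import pickle
im,o=snap('wrist','w6'); a,_=snap('side','s6'); b,_=snap('scene','n6'); pickle.dump(o,open('w6.pkl','wb'))
print(o['t'],o['tcp_pos'],o['ee_rot'],o['force'],o['grip_width'])
t=[474.7,200.3,60]
print([proj(n,t,o) for n in('wrist','side','scene')])
def f(i,n,h,w):
    p=proj(n,t,o).astype(int);print(n,p); y=max(0,min(p[1]-h,400-2*h)); return cv2.resize(i[y:y+2*h,p[0]-w:p[0]+w],(400,400),interpolation=2)
cv2.imwrite('pics/c6.png',np.hstack([f(im,'wrist',100,100),f(a,'side',50,50)]))
```

```text
11.35 [475.08603388 198.93024087 150.26906331] [ 3.14014311e+00 -8.48910462e-02 -8.62881317e-04] [ 0.39386949  0.27122011 -1.5340372 ] 25.88021847528997
[array([319.78603796, 200.4399813 ]), array([311.64597392, 257.34185959]), array([384.61315992, 192.32324639])]
wrist [319 200]
side [311 257]
```

View pics/c6.png

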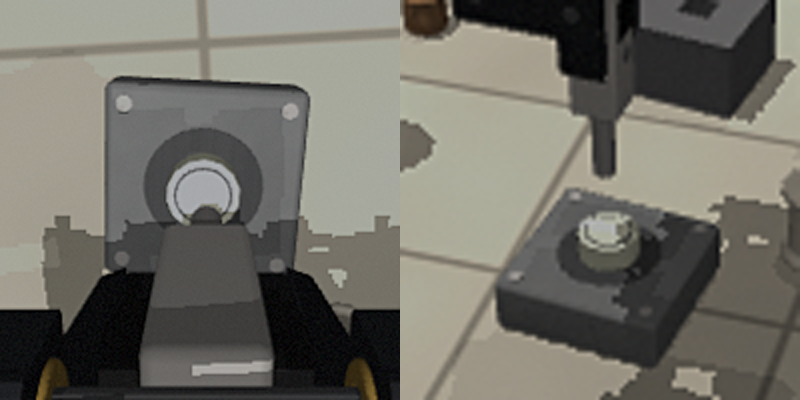

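Run:
```python
from h import *
import pickle
o=pickle.load(open('w6.pkl','rb')); z=o['tcp_pos'][2]-70.6
im=cv2.imread('pics/w6.png');g=cv2.cvtColor(im,6)
m=((g[150:225,290:350]>150)*255).astype(np.uint8); n,l,s,c=cv2.connectedComponentsWithStats(m);i=1+s[1:,4].argmax();print('white',s[i]+[290,150,0,0,0])
print('tile wrist',onz('wrist',320.5,197,44,o),'side',onz('side',312.5,264.5,44))
q=onz('wrist',322,203,z,o);print('foot far edge wrist',q,'-> minus 6 in x; side',onz('side',312,249,z))
print(proj('wrist',[*(o['tcp_pos'][:2]),z],o),proj('side',[*(o['tcp_pos'][:2]),z]))
s=cv2.imread('pics/s6.png');w=cv2.imread('pics/n6.png')
cv2.imwrite('pics/c7.png',np.hstack([cv2.resize(s[225:285,282:342],(400,400),interpolation=2),cv2.resize(w[150:220,350:420],(400,400),interpolation=2)]))
```

```text
white [307 185  27  22 410]
tile wrist [472.85993986 199.88563019  44.        ] side [472.46583325 202.79314562  44.        ]
foot far edge wrist [478.64128848 198.31615196  79.66906331] -> minus 6 in x; side [474.09648297 198.23665092  79.66906331]
[321.43272178 207.58647844] [311.4240633  249.11465298]
```

View pics/c7.png

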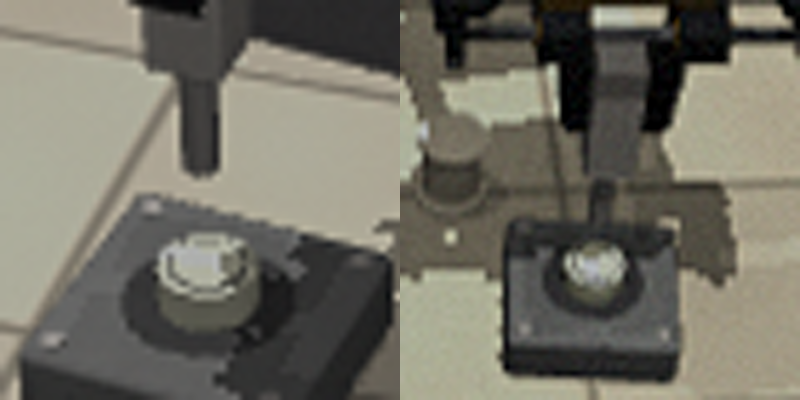

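The ring centre is at about (473,201) and the foot at about (473,198), so I'm shifting +2.5 mm in y and going down to just above the tile.

>>> {"name": "arm_command", "arguments": {
  "plan": [
    {"rx": 0,"ry": 0,"rz": 0,"tx": 0,"ty": 0.25,"tz": -1.5,"grip": 0.1},
    {"rx": 0,"ry": 0,"rz": 0,"tx": 0,"ty": 0.25,"tz": -2.6,"grip": 0.1},
    {"rx": 0,"ry": 0,"rz": 0,"tx": 0,"ty": 0.25,"tz": -3.1,"grip": 0.1},
    {"rx": 0,"ry": 0,"rz": 0,"tx": 0,"ty": 0.25,"tz": -3.2,"grip": 0.1},
    {"rx": 0,"ry": 0,"rz": 0,"tx": 0,"ty": 0.25,"tz": -3.2,"grip": 0.1}
  ]
}}

```text
t: 12.0
tcp_pos: [475.2, 202.2, 118.4]
ee_rot: [-3.14, 0.084, -0.0]
force: [-1.1, -0.7, -1.8]
grip_width: 26.2
```

Run:
```python
from h import *
im,o=snap('wrist','w8'); a,_=snap('side','s8'); b,_=snap('scene','n8')
print(o['t'],o['tcp_pos'],o['force'])
f=lambda i:cv2.resize(i,(400,400),interpolation=2)
z=np.hstack([f(a[235:285,287:337]),f(b[175:215,364:404])])
cv2.imwrite('pics/c8.png',z)
```

```text
12.0 [475.20042956 202.15512071 118.42627064] [-1.12527568 -0.71680336 -1.84891088]
```

View pics/c8.png

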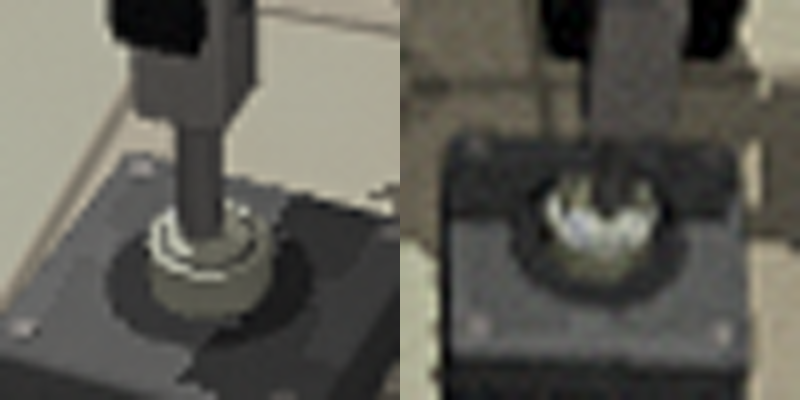

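Side and scene views show the foot about 4 mm above the tile, inside the ring, and 1.5 to 2 mm off toward +x and +y. I'm correcting that, then pressing in steps.

>>> {"name": "arm_command", "arguments": {
  "plan": [
    {"rx": 0,"ry": 0,"rz": 0,"tx": -0.15,"ty": -0.15,"tz": 0,"grip": 0.1},
    {"rx": 0,"ry": 0,"rz": 0,"tx": -0.15,"ty": -0.15,"tz": 0,"grip": 0.1},
    {"rx": 0,"ry": 0,"rz": 0,"tx": -0.15,"ty": -0.15,"tz": -0.2,"grip": 0.1},
    {"rx": 0,"ry": 0,"rz": 0,"tx": -0.15,"ty": -0.15,"tz": -0.4,"grip": 0.1},
    {"rx": 0,"ry": 0,"rz": 0,"tx": -0.15,"ty": -0.15,"tz": -0.6,"grip": 0.1},
    {"rx": 0,"ry": 0,"rz": 0,"tx": -0.15,"ty": -0.15,"tz": -0.6,"grip": 0.1},
    {"rx": 0,"ry": 0,"rz": 0,"tx": -0.15,"ty": -0.15,"tz": -0.6,"grip": 0.1}
  ]
}}

```text
t: 12.85
tcp_pos: [473.6, 200.8, 112.3]
ee_rot: [-3.14, 0.083, -0.0]
force: [-0.6, -0.5, 1.5]
grip_width: 25.5
```

>>> {"name": "arm_command", "arguments": {
  "plan": [
    {"rx": 0,"ry": 0,"rz": 0,"tx": 0,"ty": 0,"tz": -0.15,"grip": 0.1},
    {"rx": 0,"ry": 0,"rz": 0,"tx": 0,"ty": 0,"tz": -0.25,"grip": 0.1},
    {"rx": 0,"ry": 0,"rz": 0,"tx": 0,"ty": 0,"tz": -0.25,"grip": 0.1},
    {"rx": 0,"ry": 0,"rz": 0,"tx": 0,"ty": 0,"tz": -0.25,"grip": 0.1},
    {"rx": 0,"ry": 0,"rz": 0,"tx": 0,"ty": 0,"tz": -0.25,"grip": 0.1}
  ]
}}

```text
t: 13.35
tcp_pos: [473.6, 200.8, 109.8]
ee_rot: [-3.14, 0.084, -0.0]
force: [0.9, 0.1, 1.1]
grip_width: 25.7
```

Run:
```python
from h import *
a,o=snap('side','s9'); b,_=snap('scene','n9'); snap('wrist','w9')
o=manip.get_obs();print(o['t'],o['tcp_pos'],o['force'],o['grip_width'])
f=lambda i:cv2.resize(i,(400,400),interpolation=2)
cv2.imwrite('pics/c9.png',np.hstack([f(a[220:290,277:347]),f(b[165:215,359:409])]))
```

```text
13.5 [473.61194011 200.76550223 109.79449206] [-0.20191805  0.10658539  1.37982689] 25.64152157595192
```

View pics/c9.png

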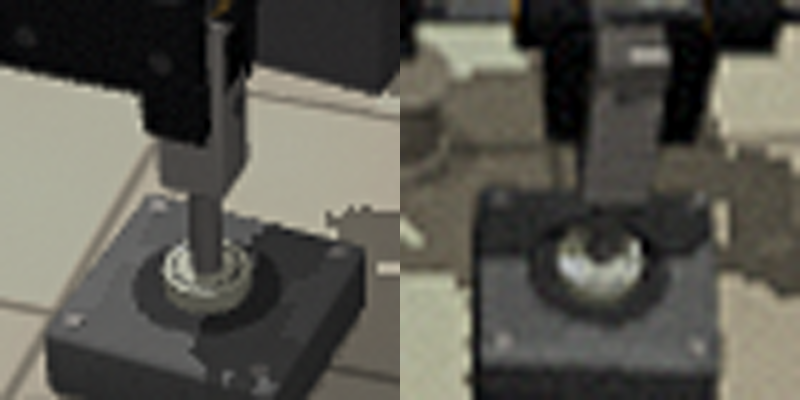

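Run:
```python
from h import *
F=[]
for k in range(8):
    im=vision.camera('side'); F.append(manip.get_obs()['force'][2])
print(np.round(F,2),np.mean(F))
print(proj('side',[473,201,44]),proj('side',[473,201,39]))
A,B=[cv2.cvtColor(cv2.imread(f'pics/{n}.png'),6) for n in('s8','s9')]
# tile's lit left rim: subpixel template match of a strip left of the nose
for x0,x1 in((304,311),(305,312)):
    t=cv2.resize(A[258:272,x0:x1],None,fx=8,fy=8,interpolation=2);s=cv2.resize(B[254:280,x0-2:x1+2],None,fx=8,fy=8,interpolation=2)
    r=cv2.matchTemplate(s,t,5);_,m,_,l=cv2.minMaxLoc(r);print(m,l[0]/8-2,l[1]/8-4)
for n in(A,B):print(n[258:278,306:312].mean(1).round(0).astype(int))
```

```text
[1.67 1.8  1.76 1.64 2.05 1.95 1.81 2.03] 1.8393528902174845
[312.5309159  263.92864242] [312.59294097 265.85786611]
0.8742527365684509 0.375 2.0
0.8694460988044739 0.375 2.0
[ 75  75  74  92 114 114 120 142 146 122 127  99  86  87  84  77  62  54
  54  60]
[ 79  80  78  78  86 102 130 133 137 149 142 132 131  94  83  77  62  54
  55  61]
```

The tile rim dropped 2.0 px, about 5 mm. The force is 1.8 N against about -1.6 N unloaded, so about 3.5 N. The foot is centred in both views, so I'm handing in.

```bash
python3 -c "
from h import *
print(manip.finish_job())"
```

```text
the job is handed in; nothing more can be done
None
```

The job is handed in after about 14 s of robot time. The cap is in its holder and the probe is pressing the tile, still held in the gripper.

- **Cap:** I lifted it off the block and set it flat and mouth down in the dish, releasing only after contact showed in the force reading. A side view afterwards showed it level inside the rim. I regripped it once before lifting so the fingers would clear the dish rim.
- **Probe:** I drew the middle-sized probe out of the stand and brought its foot down inside the ring. The side and scene views show the foot centred to within about 1 mm.
- **Press:** The tile sank about 5 mm. The tool height gives 4.8 mm and the tile's shift in the side view gives about 5 mm.
- **Force:** The averaged reading is about 3.5 N after subtracting the probe's weight.
- **Disagreements:** The force reading is noisy, and one reading during the last press step did not rise as the tool went down. The wrist and fixed cameras also differed by about 2 mm on the ring centre, inside the 5.5 mm margin.
- **Bystanders:** I noticed no contact with other objects, but I took no separate final picture of them.

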